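# Peel a slide tray off the clinging stack and hold it over the light pad

## Robot

A 6-joint arm with a two-finger parallel gripper is mounted at the origin on the work surface. World frame = base frame: x ahead of the robot, y to its left, z up, the work surface at z = 0. Lengths are in m, angles in rad, forces in N, time in s.
With the tool pointing down it reaches from about 0.3 to 0.875 m from the base axis. Payload 6.4 kg.
Tool frame: the origin (TCP) lies between the finger pads; the fingertips stand ctrl.tip_extent ahead of it and the grasp point (between the pads) is the TCP (ctrl.tip_extent is the distance from the TCP to the fingertips, in m); z points along the fingers, y is the line along which they close (so a half turn about z gives the same grasp; the last joint's range is limited). The gripper opens to 85 mm and grips with 20 to 120 N. Pads are 22 mm wide; open, the fingers measure 114 mm over their backs; the gripper's body (76 mm by 85 mm) begins 54 mm behind the grasp point. The pads swing forward as they close: fully open they stand 13 mm farther back than shut.
Start: joints at [-1.445, 0.181, 1.607, -0, 1.354, -0.206], TCP at [0.187, -0.544, 0.25] pointing down, gripper open.
Joint ranges: [-2.99, 2.99], [-0.89, 2.07], [0.3, 2.58], [-1.14, 4.28], [0, 2.63], [-3.12, 3.12]. Speed limits (rad/s): [2.57, 2.57, 3.01, 3.14, 3.14, 3.14].

## Interface

Orientations are given as a unit quaternion [w, x, y, z].
In Python, from bench import ctrl gives the robot as it stands.
- The arm moves only by the tool send_rows, never from a script. Its arguments are lists of equal length, an entry for each row: "dr": the turn, a rotation vector about the tool's x, y, z in units of 6 degrees (1.0 is 6 degrees), a list of three; "xyz": the shift along the tool's x, y, z in cm, a list of three; "jaw": the opening in per cent of the stroke, from 0 (shut) to 100 (fully open). In form: {"dr": [[wx, wy, wz], ...], "xyz": [[dx, dy, dz], ...], "jaw": [jaw, ...]}. A call has exactly 8 rows; each row is the pose to reach, as a shift and turn from the pose commanded when the call began, along the tool's axes at that moment; what a row does not reach only later rows make up. A row lasts 1/8 s, in which the tool goes at most 62.5 mm and 10.7 degrees, less where a joint would pass 70% of its speed; a pose out of reach is approached as far as the arm can. A call with a gripper value outside its range is refused whole. The fingers move at their own pace and stop on an object; the grip force is fixed at half the most. Time passes only in rows, so rows that repeat a pose let the fingers close, or fill a call up. It gives the time, the measured TCP pose, the force, the opening and the grip force at its end, in the units of the state.
- ctrl.get_obs(): the state, without advancing time (a new reading comes with each control period).
- ctrl.camera(name): name is "side" or "top" or "wrist"; returns the picture (400x640x3 uint8, red, green, blue); there is no depth.
- ctrl.calibration(name): a dict with "camera_matrix" (3x3 intrinsics, pixels), "world_from_camera" (4x4, takes a point from camera to world coordinates). Camera axes: x right, y up, looking along -z (the intrinsics and any distortion apply to the point x, -y, -z); pixel columns grow to the right and rows downward; lengths in m; the calibration is good to about 2 mm. A picture is of the moment at which its call begins: read the wrist's pose just before it. calibration takes no time and is no camera call; for the wrist camera it gives the pose at the moment of the call.
- ctrl.hand_in(): hands the job in; it is judged then, once.
The state is a dict: "time_s": time; "q": joint angles; "dq": joint speeds; "joint_efforts": joint torques, N m; "eef_pos": TCP position; "eef_rot": TCP orientation; "wrist_force": force on the tool from outside, world axes, zero at the start; "torque": the same for the moment, N m; "opening": opening from 0.0 (shut) to 1.0 (fully open); "grasp_force": force on a finger pad.
Only numpy, scipy, OpenCV 4.12 (cv2) and the standard library are available. Lean on these libraries where they do the work, as an engineer would, in place of code of your own. Each camera call takes 0.05 s, during which the arm holds its last target. There are 200 camera calls.

## Task

Slide the tray holder's jaw by its knob fully home against the stack of slide trays, so that the lower trays are held. Then peel off the top tray alone: grip its rim at one corner and tilt that corner up first, the opposite corner staying down, until the tray lets go of the one below. Carry it to the light pad and finish still holding it level and steady, centred about a hand's breadth (10 cm) above the pad, to be checked for cracks against the light; do not put it down, leave the jaw closed, the other trays in the holder and everything else in its place.

Things in the scene. Friction and masses are not known exactly. Their poses are not given: they have to be found in the camera images.
- holder: Tray holder, fixed to the bench, like a big microscope stage: black plate 190 mm (x) by 345 mm (y -162 to +182), top at z = 12. Origin on the bench, on the middle line of jaw and stack; +x towards its rail (away from the robot), +y along the rail to the fixed clamp. The jaw's block (up to z = 44) rides on the rail at x = 80. Three nested trays stand on the plate, loosely between four pins 34 mm high.
- clamp_face (a point): Middle of the inner face of the fixed aluminium clamp at the holder's +y end, at z = 34. Clamp and jaw are alike: upright, 46 mm wide in x, 57 mm high, with a 3 mm lip (z 54 to 57) that reaches 5 mm over the second tray's rim and passes below the top tray's rim, so with the jaw closed the lower trays cannot lift. The four corners of the trays stay free.
- jaw (a joint): Position of the sliding jaw (m): starts between 0 and 0.05 (open) and grows as the jaw moves along the holder's +y to the stack. Fully closed at its stop at 0.095, with the stack home against the fixed clamp; in the last 3 mm it may push the stack along. Friction of about 2.5 N holds it where it is left.
- jaw_knob (a point): Middle of the upright knurled steel knob on the jaw, by which it is slid: 22 mm in diameter, 24 mm high (12 mm either way from here), at z = 50 in the holder, 40 mm behind the jaw's face. Moves with the jaw.
- stack_place (a point): Point on top of the holder's plate, below the centre of the stack when that stands home against the fixed clamp.
- top_tray_center (a point): Centre (half-way up) of the top tray; axes as the holder's. The three trays are alike: milky white plastic, open on top, 110 mm (x) by 150 mm (y), 26 mm high, about 50 g, corners cut off at 45 degrees, thin sloping walls, and a rim 8 mm wide and 7 mm deep (6 to 13 mm above this point). Floor 13 mm below, with four posts 14 mm high at x = +-27, y = +-47 and low ribs.
- corner_near_right (a point): Top tray's near right (-x, -y, jaw side) corner: middle of the rim (8 mm wide, 7 mm deep, its top 3.5 mm above here) along the 45 degree cut, which is 31 to 37 mm long; in the tray's frame at x = -39, y = -59, 9.5 mm above the centre. Across the rim, outward is (-1, -1)/sqrt 2 there.
- corner_near_left (a point): Top tray's near left (-x, +y) corner: middle of the rim (8 mm wide, 7 mm deep, its top 3.5 mm above here) along the 45 degree cut, which is 31 to 37 mm long; in the tray's frame at x = -39, y = +59, 9.5 mm above the centre. Across the rim, outward is (-1, 1)/sqrt 2 there.
- corner_far_right (a point): Top tray's far right (+x, -y) corner: middle of the rim (8 mm wide, 7 mm deep, its top 3.5 mm above here) along the 45 degree cut, which is 31 to 37 mm long; in the tray's frame at x = +39, y = -59, 9.5 mm above the centre. Across the rim, outward is (1, -1)/sqrt 2 there.
- corner_far_left (a point): Top tray's far left (+x, +y) corner: middle of the rim (8 mm wide, 7 mm deep, its top 3.5 mm above here) along the 45 degree cut, which is 31 to 37 mm long; in the tray's frame at x = +39, y = +59, 9.5 mm above the centre. Across the rim, outward is (1, 1)/sqrt 2 there.
- second_tray_center (a point): Centre (half-way up) of the second tray; at the start 14 mm below the top tray's centre (7 mm free height between the rims). The top tray clings to it: spring nibs in the middle of the two long rims grip it with some 4 N each and let go once it has risen about 6 mm there. With the jaw open the trays come up together. It stays in the holder.
- third_tray_center (a point): Centre (half-way up) of the lowest tray; at the start 28 mm below the top tray's centre. It has to stay in the holder.
- light_pad: Flat LED light pad, fixed to the bench, 165 mm (x) by 235 mm (y), 8 mm thick, grey frame, lit white panel. Origin at the centre of its underside.
- petri_dish: clear round dish, 52 mm across, 14 mm high, standing on a corner of the light pad. A bystander; origin at its underside
- marker_pen: marker pen, 125 mm long, 12 mm thick, lying on the bench between holder and light pad. A bystander; origin at its underside
- dropper_bottle: amber dropper bottle, 34 mm across, 75 mm high. A bystander; origin at its underside
- oil_bottle: small clear bottle, 28 mm across, 50 mm high. A bystander; origin at its underside
- slide_box: closed grey slide box, 87 x 102 x 33 mm, on the robot's side of the work. A bystander; origin at its underside
- forceps: steel forceps, about 125 mm long, lying flat. A bystander; origin at its underside
- staining_jar: square glass staining jar, 50 mm wide, 105 mm high. A bystander; origin at its underside
- tissue_pack: cardboard pack of lens tissue, 70 x 110 x 24 mm. A bystander; origin at its underside
Mind the look-alikes: they are no part of the job. What is shaped like the part that bears top_tray_center but red is not meant.

How it is judged:
On the way, in this order (a step that is already met when the one before it is completed fails the run):
1. The jaw is fully closed on the stack (within 3 mm of its stop), with all trays still nested (value of joint jaw above 0.092 m and z of top_tray_center in the frame of second_tray_center below 0.02 m), for 0.2 s.
2. The top tray is peeled: one corner is raised at least 12 mm while the opposite corner is still down (within 5 mm) (value of joint jaw above 0.092 m and ((z of corner_near_right in the frame of second_tray_center above 0.036 m and z of corner_far_left in the frame of second_tray_center below 0.0285 m) or (z of corner_near_left in the frame of second_tray_center above 0.036 m and z of corner_far_right in the frame of second_tray_center below 0.0285 m) or (z of corner_far_right in the frame of second_tray_center above 0.036 m and z of corner_near_left in the frame of second_tray_center below 0.0285 m) or (z of corner_far_left in the frame of second_tray_center above 0.036 m and z of corner_near_right in the frame of second_tray_center below 0.0285 m))), for 0.1 s.
At the end, for the whole second after the job is handed in: The fingers hold the top tray still, level (within 11 deg), touching nothing else, centred within 35 mm over the light pad, 50 to 160 mm above it; jaw closed (within 3 mm of its stop), second and third tray in place (within 8 mm, raised at most 5 mm) (value of joint jaw above 0.092 m and z of second_tray_center in the frame of holder below 0.044 m and horizontal distance between each of second_tray_center, third_tray_center and stack_place below 0.008 m and z of third_tray_center in the frame of holder below 0.03 m and contact force between top_tray and the fingers above 0.5 N and contact force between top_tray and second_tray below 0.05 N and contact force between top_tray and holder below 0.05 N and contact force between top_tray and light_pad below 0.05 N and contact force between top_tray and petri_dish below 0.05 N and contact force between top_tray and table below 0.05 N and horizontal distance between top_tray_center and light_pad below 0.035 m and z of top_tray_center in the frame of light_pad between 0.058 and 0.168 m and angle between top_tray_center's own z axis and vertical below 0.2 rad and linear speed of top_tray below 0.03 m/s); the arm keeps its last pose, push and grip.
It fails at once if A tray underneath is pulled out of the holder (z of second_tray_center in the frame of holder above 0.054 m or z of third_tray_center in the frame of holder above 0.04 m).
It fails at once if A bystander is pushed or knocked over (moved more than 30 mm) (distance of any of petri_dish, marker_pen, dropper_bottle, oil_bottle, slide_box, forceps, staining_jar, tissue_pack from where it was at the start of the episode above 0.03 m).
It also fails if it takes over 64 s, if anything falls off the work surface, if the arm or the gripper's body presses on something with over 40 N, if the wrist force passes 120 N, or if a joint passes its speed limit or range.

## Working session

There is one attempt and no reset: what is moved stays moved. The work goes in short steps, Python scripts to look and compute and a tool call to move; the robot and the scene stay as the last step left them, time stands still between calls to the robot, and variables do not carry over. Pictures are saved under pics/ and viewed, at most 10 in all, crops included, and the job is handed in when it is done.

Besides the shell and the picture viewer there is one more tool, called after "Emit:" as name(argument=value, ...), one argument or row to a line, values as JSON. send_rows: Moves the arm, as the interface text tells. Its arguments: {"type":"object","properties":{"dr":{"type":"array","items":{"type":"array","items":{"type":"number"}}},"xyz":{"type":"array","items":{"type":"array","items":{"type":"number"}}},"jaw":{"type":"array","items":{"type":"number"}}},"required":["dr","xyz","jaw"]}

```bash
ls; mkdir -p pics; cat > h.py <<'E'
import numpy as np, cv2
from bench import ctrl
from scipy.spatial.transform import Rotation as R
def snap(n,f):
    K=ctrl.calibration(n); im=ctrl.camera(n); cv2.imwrite('pics/'+f,im[:,:,::-1]); return im,K
def ray(K,uv):
    M=np.array(K["camera_matrix"]);T=np.array(K["world_from_camera"])
    d=np.linalg.inv(M)@[uv[0],uv[1],1]; d=T[:3,:3]@(d*[1,-1,-1]); return T[:3,3],d
def onz(K,uv,z):
    o,d=ray(K,uv); return o+d*(z-o[2])/d[2]
def proj(K,p):
    M=np.array(K["camera_matrix"]);T=np.array(K["world_from_camera"])
    c=T[:3,:3].T@(np.array(p)-T[:3,3])*[1,-1,-1]; c=M@c; return c[:2]/c[2]
def pose():
    o=ctrl.get_obs(); w,x,y,z=o["eef_rot"]; return np.array(o["eef_pos"]),R.from_quat([x,y,z,w]),o
E
python3 - <<'E'
from h import *
im,K=snap('top','top0.png'); im2,K2=snap('side','side0.png')
print(K,K2); p,r,o=pose(); print(o, r.as_matrix().round(3), ctrl.tip_extent)
E
```

```text
pics
{'camera_matrix': array([[492.46318929,   0.        , 315.70464915],
       [  0.        , 492.46318929, 197.87178257],
       [  0.        ,   0.        ,   1.        ]]), 'world_from_camera': array([[-1.66896667e-02,  9.84277513e-01, -1.75838656e-01,
         3.26411128e-01],
       [-9.99857228e-01, -1.68941125e-02,  3.34334226e-04,
         1.25038874e-01],
       [-2.64156037e-03,  1.75819131e-01,  9.84418943e-01,
         1.37317574e+00],
       [ 0.00000000e+00,  0.00000000e+00,  0.00000000e+00,
         1.00000000e+00]])} {'camera_matrix': array([[382.91190924,   0.        , 322.39873543],
       [  0.        , 382.91190924, 205.66476881],
       [  0.        ,   0.        ,   1.        ]]), 'world_from_camera': array([[-0.99559813,  0.02928288, -0.08903305,  0.46896718],
       [-0.09184712, -0.49402944,  0.86458025,  0.99457585],
       [-0.01866754,  0.86895191,  0.49454434,  0.58354978],
       [ 0.        ,  0.        ,  0.        ,  1.        ]])}
{'time_s': 0.1, 'q': array([-1.44526941e+00,  1.81476425e-01,  1.60789713e+00, -1.18753707e-05,
        1.35382934e+00, -2.06289068e-01]), 'dq': array([ 0.00102041, -0.00105923, -0.00233626,  0.00119415, -0.00052616,
       -0.00046791]), 'joint_efforts': array([ 5.55638653e-04, -4.45876408e+01, -3.52237022e+01, -3.12346110e-04,
        4.08394917e-03,  5.24293739e-05]), 'eef_pos': array([ 0.18727111, -0.54315057,  0.24947405]), 'eef_rot': array([-8.04701742e-04,  9.86268277e-01,  1.65149136e-01,  2.67102208e-05]), 'wrist_force': array([-0.77458064, -0.32957257,  0.17724847]), 'torque': array([-0.00956441,  0.0131145 ,  0.00664387]), 'grasp_force': 0.0, 'opening': 1.0014626242930107} [[ 0.945  0.326 -0.   ]
 [ 0.326 -0.945  0.002]
 [ 0.    -0.002 -1.   ]] 0.019
```

View pics/top0.png

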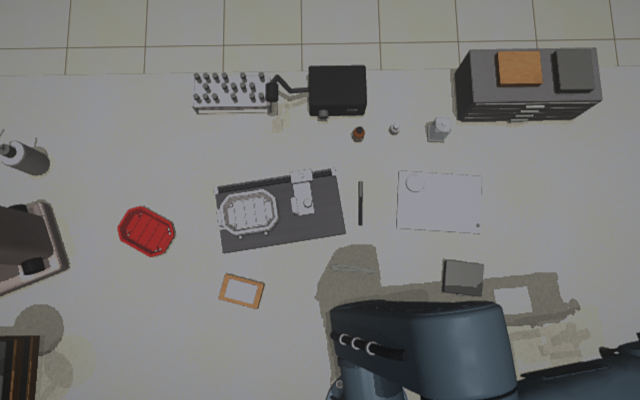

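View pics/side0.png

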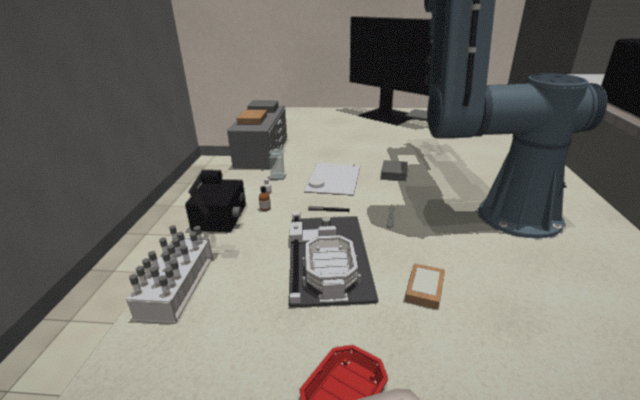

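The top view shows the holder (215–345, 168–252), with the tray at (248, 213), the jaw and knob at about (305, 200) and the light pad at (440, 202). The dish is on the pad's upper-left corner, the pen at (361, 203), and the red decoy at (147, 231). I'll enlarge a crop next.

```bash
python3 - <<'E'
from h import *
im=cv2.imread('pics/top0.png'); c=im[150:270,205:355]; c=cv2.resize(c,None,fx=5,fy=5,interpolation=cv2.INTER_CUBIC); c=cv2.convertScaleAbs(c,alpha=1.5); cv2.imwrite('pics/crop0.png',c)
K=ctrl.calibration('top')
# dark plate corners, pad
hsv=cv2.cvtColor(im,cv2.COLOR_BGR2HSV)
for nm,m,roi,z in [('plate',(hsv[...,2]<85),(205,160,352,258),.012),('pad',(hsv[...,2]>195),(392,165,488,240),.008)]:
    x0,y0,x1,y1=roi; mm=np.zeros(m.shape,np.uint8); mm[y0:y1,x0:x1]=m[y0:y1,x0:x1]*255
    cs,_=cv2.findContours(mm,cv2.RETR_EXTERNAL,cv2.CHAIN_APPROX_NONE); h=cv2.convexHull(np.vstack([q for q in cs if len(q)>15]))
    box=cv2.boxPoints(cv2.minAreaRect(h)); P=np.array([onz(K,b,z) for b in box]); print(nm,box.round(1).tolist(),P.round(3).tolist(),P.mean(0).round(4),np.linalg.norm(P-np.roll(P,1,0),axis=1).round(3))
E
```

```text
plate [[212.60000610351562, 187.39999389648438], [334.6000061035156, 167.6999969482422], [345.20001220703125, 233.3000030517578], [223.1999969482422, 253.0]] [[0.605, 0.415, 0.012], [0.656, 0.069, 0.012], [0.468, 0.044, 0.012], [0.42, 0.382, 0.012]] [0.5371 0.2277 0.012 ] [0.188 0.349 0.189 0.341]Traceback (most recent call last):
  File "<stdin>", line 8, in <module>
    return _nx.concatenate(arrs, 0, dtype=dtype, casting=casting)
           ~~~~~~~~~~~~~~~^^^^^^^^^^^^^^^^^^^^^^^^^^^^^^^^^^^^^^^
ValueError: need at least one array to concatenate
```

View pics/crop0.png

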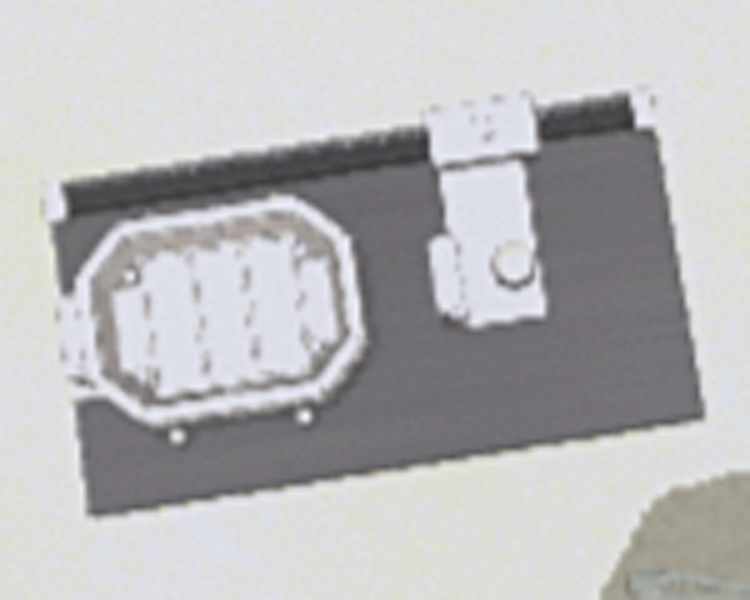

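The crop shows the plate's near edge running (88,516)–(703,417), the knob at (513,263), and the tray rim spanning 75–367 by 195–425. The clamp is at the left.

```bash
python3 - <<'E'
from h import *
K=ctrl.calibration('top'); f=lambda u,v,z:onz(K,(205+(u+.0)/5-.4,150+v/5-.4),z)
L=f(88,516,.012);Rr=f(703,417,.012); d=L-Rr; print(L,Rr,np.linalg.norm(d)); 
yh=d/np.linalg.norm(d); xh=np.array([yh[1],-yh[0],0]); yaw=np.arctan2(xh[1],xh[0])
O=(L+Rr)/2+.095*xh-.01*yh; O[2]=0; print('O',O,'yaw deg',np.degrees(yaw))
loc=lambda p:((p-O)@xh,(p-O)@yh,p[2])
for n,u,v,z in [('knob',513,260,.062),('rimL',76,300,.081),('rimR',366,335,.081),('rimT',205,200,.081),('rimB',240,415,.081),('c1',128,208,.081),('c2',285,197,.081),('c3',350,240,.081),('c4',363,352,.081),('c5',312,398,.081),('c6',150,424,.081),('c7',93,378,.081),('c8',78,278,.081)]:
    p=f(u,v,z); print(n,p.round(4),np.round(loc(p),4))
im=cv2.imread('pics/top0.png'); c=im[155:255,385:495]; c=cv2.resize(c,None,fx=5,fy=5,interpolation=cv2.INTER_CUBIC); g=cv2.cvtColor(c,cv2.COLOR_BGR2GRAY); g=cv2.createCLAHE(4,(4,4)).apply(g); cv2.imwrite('pics/pad0.png',g)
E
```

```text
[0.42030521 0.38464422 0.012     ] [0.469241   0.04447803 0.012     ] 0.34366806976989533
O [0.54022901 0.21819032 0.        ] yaw deg 8.186319191190913
knob [0.5508 0.1477 0.062 ] [ 0.0004 -0.0712  0.062 ]
rimL [0.53   0.3798 0.081 ] [0.0128 0.1614 0.081 ]
rimR [0.5086 0.2258 0.081 ] [-0.0302  0.012   0.081 ]
rimT [0.5829 0.3117 0.081 ] [0.0556 0.0865 0.081 ]
rimB [0.4672 0.2923 0.081 ] [-0.0617  0.0837  0.081 ]
c1 [0.5793 0.3528 0.081 ] [0.0578 0.1277 0.081 ]
c2 [0.5838 0.2689 0.081 ] [0.0504 0.044  0.081 ]
c3 [0.5598 0.2342 0.081 ] [0.0217 0.013  0.081 ]
c4 [0.4995 0.2274 0.081 ] [-0.039   0.0149  0.081 ]
c5 [0.4755 0.2544 0.081 ] [-0.0589  0.045   0.081 ]
c6 [0.4632 0.3396 0.081 ] [-0.0589  0.1312  0.081 ]
c7 [0.4881 0.3701 0.081 ] [-0.03    0.1577  0.081 ]
c8 [0.5418 0.3789 0.081 ] [0.0244 0.1589 0.081 ]
```

View pics/pad0.png

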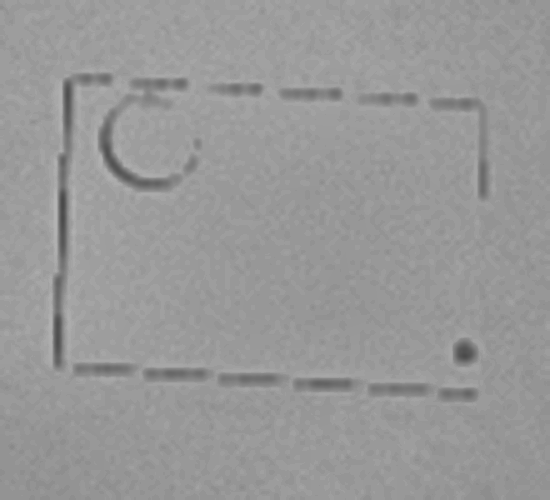

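Pad corners in that crop are (68,77), (483,104), (477,395) and (57,367), with the dish at (150,140). Next I'll work out the tray centre at the right rim height (66 mm), the pad centre and the first move.

```bash
cat >> h.py <<'E'
O=np.array([.5402,.2182,0]); YAW=np.radians(8.19)
def l2w(x,y,z): return O+R.from_euler('z',YAW).apply([x,y,z])
def w2l(p): return R.from_euler('z',-YAW).apply(np.array(p)-O)
def go(target,yawdeg=None):
    p,r,o=pose(); d=r.inv().apply(np.array(target)-p)*100; m=r.as_matrix(); y=np.degrees(np.arctan2(m[1,1],m[0,1]))
    print('pos',p.round(4),'tool yaw',y.round(2),'tilt',np.degrees(np.arccos(-m[2,2])).round(2),'xyz cm',d.round(2),'wz',None if yawdeg is None else ((-(yawdeg-y)+180)%360-180)/6,'F',np.round(o['wrist_force'],1),'open',round(o['opening'],3),'grip',round(o['grasp_force'],1),'t',o['time_s'])
E
python3 - <<'E'
from h import *
K=ctrl.calibration('top')
P=np.array([onz(K,(385+u/5-.4,155+v/5-.4),.008) for u,v in [(68,77),(483,104),(477,395),(57,367)]]); print(P.round(4),P.mean(0),np.linalg.norm(P-np.roll(P,1,0),axis=1))
f=lambda u,v,z:w2l(onz(K,(205+u/5-.4,150+v/5-.4),z))
c=np.array([f(u,v,.066) for u,v in [(128,208),(285,197),(350,240),(363,352),(312,398),(150,424),(93,378),(78,278)]]); print(c.round(4), (c.max(0)+c.min(0))/2,c.mean(0))
print('clamp face', f(90,340,.057)); k=f(513,260,.062); print('knob',k,l2w(*k))
go(l2w(-.03,k[1],.2),8.2)
E
```

```text
[[ 0.6467 -0.1113  0.008 ]
 [ 0.6269 -0.3459  0.008 ]
 [ 0.4616 -0.33    0.008 ]
 [ 0.4812 -0.0975  0.008 ]] [ 0.55413412 -0.22118553  0.008     ] [0.16608215 0.23540214 0.16606991 0.23329411]
[[ 0.0611  0.1299  0.066 ]
 [ 0.0536  0.0452  0.066 ]
 [ 0.0246  0.0139  0.066 ]
 [-0.0368  0.0158  0.066 ]
 [-0.0569  0.0463  0.066 ]
 [-0.0569  0.1334  0.066 ]
 [-0.0277  0.1603  0.066 ]
 [ 0.0274  0.1614  0.066 ]] [0.00208934 0.0876424  0.066     ] [-0.00145799  0.08826456  0.066     ]
clamp face [-0.005574    0.16079611  0.057     ]
knob [ 0.00043529 -0.07125585  0.062     ] [0.55078168 0.14773289 0.062     ]
pos [ 0.1873 -0.5432  0.2495] tool yaw -70.99 tilt 0.09 xyz cm [ 53.88 -54.04   5.05] wz -13.198030501226114 F [-0.8 -0.3  0.2] open 1.001 grip 0.0 t 0.1
```

Emit:
send_rows(
  dr=[
    [0,0,-1.65],
    [0,0,-3.3],
    [0,0,-4.95],
    [0,0,-6.6],
    [0,0,-8.25],
    [0,0,-9.9],
    [0,0,-11.5],
    [0,0,-13.2],
  ],
  xyz=[
    [4,-3.8,0],
    [8,-7.6,0],
    [12,-11.4,0],
    [16,-15.2,0],
    [20,-19,0],
    [24,-22.8,0],
    [28,-26.6,0],
    [32,-30.4,0],
  ],
  jaw=[100,100,100,100,100,100,100,100],
)

```text
time_s: 1.1
eef_pos: [0.3912, -0.1503, 0.2502]
eef_rot: [0.0, 0.653, 0.758, 0.0]
wrist_force: [0.3, -0.3, 0.2]
opening: 1.002
grasp_force: 0.0
```

```bash
python3 - <<'E'
from h import *
go([.5508,.1477,.15],8.2)
E
```

```text
pos [ 0.3912 -0.1503  0.2502] tool yaw 8.52 tilt 0.02 xyz cm [27.1  20.19 10.02] wz 0.05284413635725116 F [ 0.3 -0.3  0.2] open 1.002 grip 0.0 t 1.1
```

Emit:
send_rows(
  dr=[
    [0,0,0],
    [0,0,0],
    [0,0,0],
    [0,0,0],
    [0,0,0],
    [0,0,0],
    [0,0,0],
    [0,0,0],
  ],
  xyz=[
    [4.5,3.4,0],
    [9,6.7,0],
    [13.5,10.1,0],
    [18,13.5,2],
    [22.5,16.8,5],
    [27.1,20.2,8],
    [27.1,20.2,10],
    [27.1,20.2,10],
  ],
  jaw=[100,100,100,100,100,100,100,100],
)

```text
time_s: 2.1
eef_pos: [0.5502, 0.1457, 0.1477]
eef_rot: [-0.002, 0.654, 0.756, -0.002]
wrist_force: [0.4, -0.3, -0.4]
opening: 0.995
grasp_force: 0.0
```

```bash
python3 - <<'E'
from h import *
im,K=snap('wrist','w1.png'); go([.5508,.1477,.061],8.2); print(proj(K,[.5508,.1477,.062]),np.array(K['world_from_camera'])[:3,3])
E
```

```text
pos [0.5512 0.1451 0.1494] tool yaw 8.24 tilt 0.16 xyz cm [0.26 0.03 8.84] wz 0.006533594815313866 F [-0.3 -0.8  1.1] open 1.0 grip 0.0 t 2.15
[323.62654126 205.57291962] [0.54121225 0.2138454  0.27117107]
```

View pics/w1.png

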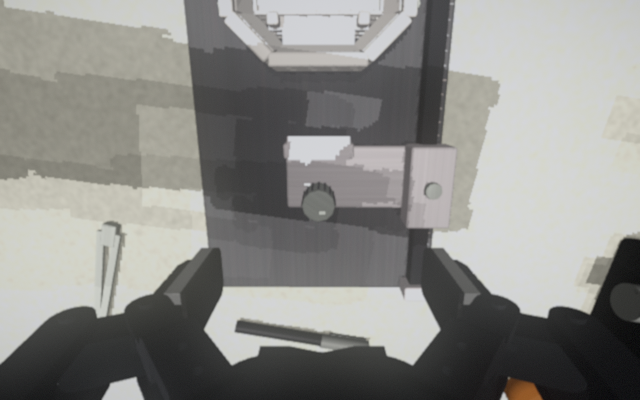

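The knob is at (319,203), about 3 mm from the prediction, so it sits between the fingers. I'll go down and grip.

Emit:
send_rows(
  dr=[
    [0,0,0],
    [0,0,0],
    [0,0,0],
    [0,0,0],
    [0,0,0],
    [0,0,0],
    [0,0,0],
    [0,0,0],
  ],
  xyz=[
    [0.2,-0.1,3],
    [0.2,-0.1,6],
    [0.2,-0.1,8],
    [0.2,-0.1,8.8],
    [0.2,-0.1,8.8],
    [0.2,-0.1,8.8],
    [0.2,-0.1,8.8],
    [0.2,-0.1,8.8],
  ],
  jaw=[70,60,50,45,20,20,20,20],
)

```text
time_s: 3.15
eef_pos: [0.5474, 0.146, 0.0627]
eef_rot: [-0.002, 0.655, 0.756, -0.003]
wrist_force: [-13.0, -4.0, 5.8]
opening: 0.232
grasp_force: 58.7
```

Emit:
send_rows(
  dr=[
    [0,0,0],
    [0,0,0],
    [0,0,0],
    [0,0,0],
    [0,0,0],
    [0,0,0],
    [0,0,0],
    [0,0,0],
  ],
  xyz=[
    [0,0,0],
    [0,0,0],
    [0,0,0],
    [0.5,0,0],
    [1,0,0],
    [1.5,0,0],
    [2,0,0],
    [2,0,0],
  ],
  jaw=[15,15,15,15,15,15,15,15],
)

```text
time_s: 4.15
eef_pos: [0.5445, 0.1664, 0.0627]
eef_rot: [-0.003, 0.654, 0.756, -0.003]
wrist_force: [-13.5, -2.1, 6.2]
opening: 0.233
grasp_force: 58.7
```

```bash
python3 - <<'E'
from h import *
im,K=snap('wrist','w2.png'); go([.5508,.1477,.061],8.2); p,_,_=pose(); print(w2l(p))
g=im.astype(int); 
E
```

```text
pos [0.5444 0.1664 0.0627] tool yaw 8.23 tilt 0.45 xyz cm [-1.94  0.36  0.16] wz 0.00556219332103088 F [-13.4  -1.4   5.1] open 0.234 grip 58.7 t 4.2
[-0.00317852 -0.05189498  0.06267205]
```

View pics/w2.png

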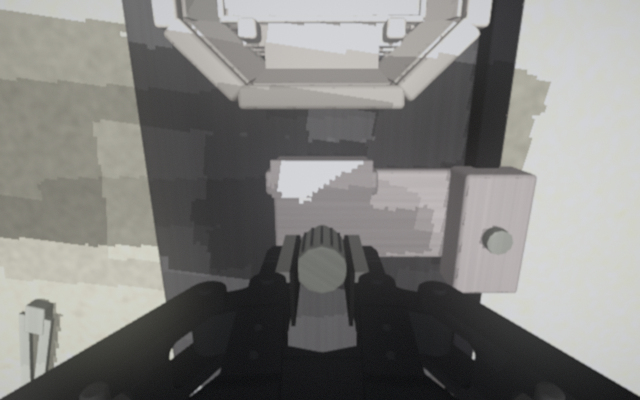

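The knob is gripped and the jaw is sliding; the tray's edge is still about 25 mm ahead of the jaw's face. I'll keep going, easing off the side load.

Emit:
send_rows(
  dr=[
    [0,0,0],
    [0,0,0],
    [0,0,0],
    [0,0,0],
    [0,0,0],
    [0,0,0],
    [0,0,0],
    [0,0,0],
  ],
  xyz=[
    [0.4,-0.3,0],
    [0.8,-0.3,0],
    [1.2,-0.3,0],
    [1.5,-0.3,0],
    [1.8,-0.3,0],
    [2.0,-0.3,0],
    [2.2,-0.3,0],
    [2.2,-0.3,0],
  ],
  jaw=[15,15,15,15,15,15,15,15],
)

```text
time_s: 5.2
eef_pos: [0.5411, 0.1882, 0.0627]
eef_rot: [-0.001, 0.655, 0.756, -0.001]
wrist_force: [-5.1, -2.7, 0.3]
opening: 0.229
grasp_force: 60.0
```

Emit:
send_rows(
  dr=[
    [0,0,0],
    [0,0,0],
    [0,0,0],
    [0,0,0],
    [0,0,0],
    [0,0,0],
    [0,0,0],
    [0,0,0],
  ],
  xyz=[
    [0.1,0,0],
    [0.2,0,0],
    [0.3,0,0],
    [0.4,0,0],
    [0.5,0,0],
    [0.6,0,0],
    [0.6,0,0],
    [0.6,0,0],
  ],
  jaw=[15,15,15,15,15,15,15,15],
)

```text
time_s: 6.2
eef_pos: [0.5406, 0.1916, 0.0627]
eef_rot: [0.001, 0.655, 0.756, -0.002]
wrist_force: [-4.8, -13.2, 1.2]
opening: 0.227
grasp_force: 60.1
```

```bash
python3 - <<'E'
from h import *
go([.5508,.1477,.061],8.2); p,_,_=pose(); print(w2l(p))
E
```

```text
pos [0.5406 0.1916 0.0627] tool yaw 8.22 tilt 0.25 xyz cm [-4.49  0.38  0.19] wz 0.0040295823582899475 F [ -4.8 -13.2   1.2] open 0.227 grip 60.1 t 6.2
[-0.0033763  -0.0263392   0.06272029]
```

Emit:
send_rows(
  dr=[
    [0,0,0],
    [0,0,0],
    [0,0,0],
    [0,0,0],
    [0,0,0],
    [0,0,0],
    [0,0,0],
    [0,0,0],
  ],
  xyz=[
    [0.1,0,0],
    [0.2,0,0],
    [0.3,0,0],
    [0.4,0,0],
    [0.4,0,0],
    [0.4,0,0],
    [0.4,0,0],
    [0.4,0,0],
  ],
  jaw=[15,15,15,15,15,15,15,15],
)

```text
time_s: 7.2
eef_pos: [0.5406, 0.1919, 0.0627]
eef_rot: [0.002, 0.655, 0.756, -0.004]
wrist_force: [-4.3, -28.9, 2.1]
opening: 0.227
grasp_force: 60.2
```

```bash
python3 - <<'E'
from h import *
go([.5508,.1477,.061],8.2); p,_,_=pose(); print(w2l(p))
im,K=snap('wrist','w3.png')
E
```

```text
pos [0.5406 0.1919 0.0627] tool yaw 8.23 tilt 0.58 xyz cm [-4.52  0.38  0.21] wz 0.005318653446342599 F [ -4.3 -28.9   2.1] open 0.227 grip 60.2 t 7.2
[-0.00337704 -0.02605817  0.06269418]
```

View pics/w3.png

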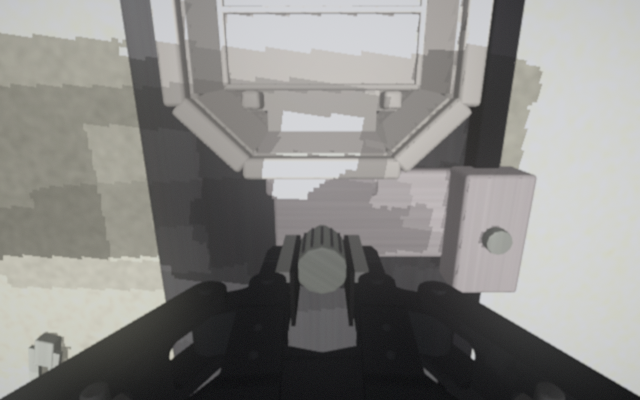

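The jaw is at its hard stop: 29 N, with no further travel. The tray rim is against the jaw, and the near-right cut runs (180,108)–(245,165). Now I'll release the knob and rise.

Emit:
send_rows(
  dr=[
    [0,0,0],
    [0,0,0],
    [0,0,0],
    [0,0,0],
    [0,0,0],
    [0,0,0],
    [0,0,0],
    [0,0,0],
  ],
  xyz=[
    [-0.5,0,0],
    [-0.5,0,0],
    [-0.5,0,0],
    [-0.5,0,0],
    [-0.5,0,-2],
    [-0.5,0,-5],
    [-0.5,0,-8],
    [-0.5,0,-8],
  ],
  jaw=[15,40,50,50,50,50,45,45],
)

```text
time_s: 8.25
eef_pos: [0.5436, 0.1936, 0.1467]
eef_rot: [0.002, 0.655, 0.756, 0.003]
wrist_force: [0.9, -0.5, 0.2]
opening: 0.449
grasp_force: 0.0
```

```bash
python3 - <<'E'
from h import *
im,K=snap('wrist','w4.png'); c=l2w(-.0424,.030,.14); print(c); go(c,53.2)
# predicted top-rim outline pixels in my frame for center (-.0034,.089)
for x,y in [(-.0554,.0375),(-.0329,.014),(.0261,.014),(.0486,.0375),(-.0424,.030)]: print((x,y),proj(K,l2w(x,y,.066)).round(1))
print('knob',proj(K,l2w(-.0034,-.026,.062)))
E
```

```text
[0.49395875 0.24185389 0.14      ]
pos [0.5424 0.1934 0.1447] tool yaw 8.23 tilt 0.25 xyz cm [ 5.49 -4.1   0.46] wz -7.495696661558351 F [-0.4  0.5 -0.7] open 0.448 grip 0.0 t 8.3
(-0.0554, 0.0375) [226.8 110.7]
(-0.0329, 0.014) [266.7 150.4]
(0.0261, 0.014) [363.4 150.4]
(0.0486, 0.0375) [402.7 110.8]
(-0.0424, 0.03) [249.6 123.7]
knob [315.4422984  210.51845714]
```

View pics/w4.png

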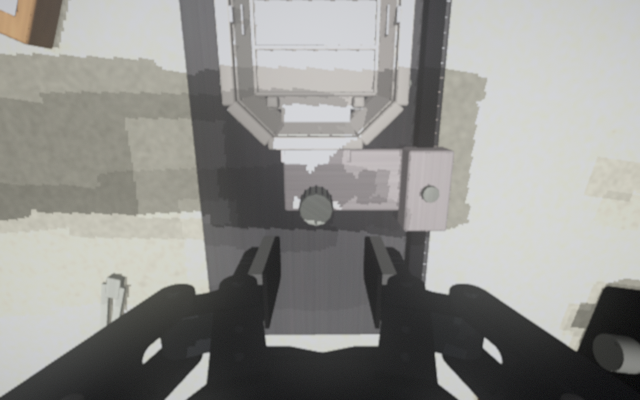

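The picture matches the prediction within about 3 mm: knob at (316,205), cut from (227,104) to (268,148). Next I'll move over the near-right corner and turn 45°.

Emit:
send_rows(
  dr=[
    [0,0,-1.5],
    [0,0,-3],
    [0,0,-4.5],
    [0,0,-6],
    [0,0,-7.5],
    [0,0,-7.5],
    [0,0,-7.5],
    [0,0,-7.5],
  ],
  xyz=[
    [1.1,-0.8,0],
    [2.2,-1.6,0],
    [3.3,-2.5,0],
    [4.4,-3.3,0],
    [5.5,-4.1,0],
    [5.5,-4.1,2],
    [5.5,-4.1,4],
    [5.5,-4.1,4],
  ],
  jaw=[40,40,40,40,35,35,35,35],
)

```text
time_s: 9.3
eef_pos: [0.4906, 0.2411, 0.1]
eef_rot: [-0.002, 0.316, 0.949, -0.001]
wrist_force: [-0.8, 0.3, 1.4]
opening: 0.344
grasp_force: 0.0
```

```bash
python3 - <<'E'
from h import *
im,K=snap('wrist','w5.png'); go(l2w(-.0424,.030,.076),53.2)
print(proj(K,l2w(-.0424,.030,.066)))
E
```

```text
pos [0.4916 0.2414 0.1013] tool yaw 53.22 tilt 0.16 xyz cm [-0.16  0.18  2.53] wz 0.0025081393924182294 F [-0.5  0.2  0.4] open 0.352 grip 0.0 t 9.35
[326.89630493 244.28933721]
```

View pics/w5.png

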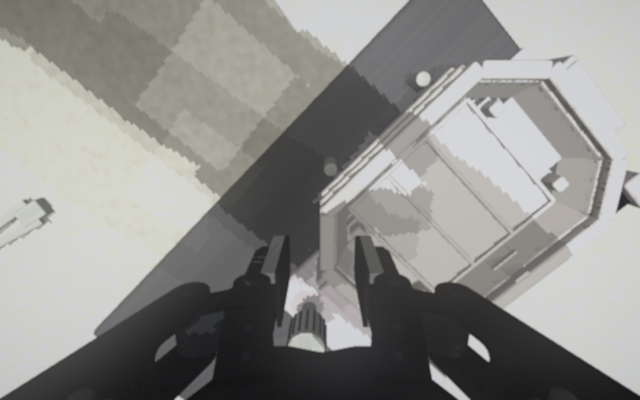

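The cut rim runs from about (325,195) to (328,285), centred between the pads and matching the prediction (327,244). Now down 2.5 cm and close.

Emit:
send_rows(
  dr=[
    [0,0,0],
    [0,0,0],
    [0,0,0],
    [0,0,0],
    [0,0,0],
    [0,0,0],
    [0,0,0],
    [0,0,0],
  ],
  xyz=[
    [-0.1,0.1,0.8],
    [-0.1,0.1,1.6],
    [-0.1,0.1,2.2],
    [-0.1,0.1,2.5],
    [-0.1,0.1,2.5],
    [-0.1,0.1,2.5],
    [-0.1,0.1,2.5],
    [-0.1,0.1,2.5],
  ],
  jaw=[35,35,35,35,35,20,5,2],
)

```text
time_s: 10.35
eef_pos: [0.4942, 0.2416, 0.0777]
eef_rot: [0.0, 0.316, 0.949, -0.0]
wrist_force: [-2.0, -2.1, 4.5]
opening: 0.07
grasp_force: 57.6
```

Emit:
send_rows(
  dr=[
    [0,0,0],
    [0,0,0],
    [0,0,0],
    [0,0,0],
    [0,0,0],
    [0,0,0],
    [0,0,0],
    [0,0,0],
  ],
  xyz=[
    [0,0,0],
    [0,0,0],
    [0,0,0],
    [0,0,0],
    [0,0,0],
    [0,0,0],
    [0,0,0],
    [0,0,0],
  ],
  jaw=[2,2,2,2,2,2,2,2],
)

```text
time_s: 11.35
eef_pos: [0.4942, 0.2416, 0.0776]
eef_rot: [0.0, 0.316, 0.949, -0.0]
wrist_force: [-2.9, -2.3, 5.5]
opening: 0.072
grasp_force: 57.8
```

```bash
python3 - <<'E'
from h import *
go(l2w(-.0424,.030,.076),53.2); p,r,_=pose(); print(w2l(p))
# pivot path: rotation about tool -? axis through far-left corner, tool coords
m=r.as_matrix(); print(m.round(3))
ax=m[:,0]; piv=p+l2w(.078,.118,0)-l2w(0,0,0); piv[2]=.059
for deg in (5,10,15):
    for s in (1,-1):
        q=R.from_rotvec(s*np.radians(deg)*ax); n=piv+q.apply(p-piv); print(deg,s,(r.inv().apply(n-p)*100).round(2))
E
```

```text
pos [0.4942 0.2416 0.0776] tool yaw 53.21 tilt 0.02 xyz cm [0.03 0.01 0.16] wz 0.0018774413504824377 F [-2.9 -2.3  5.5] open 0.072 grip 57.8 t 11.35
[-0.04223043  0.02974906  0.07762688]
[[-0.801  0.599  0.   ]
 [ 0.599  0.801 -0.   ]
 [-0.    -0.    -1.   ]]
5 1 [-0.    0.21 -1.2 ]
5 -1 [ 0.   -0.11  1.22]
10 1 [ 0.    0.53 -2.38]
10 -1 [ 0.   -0.11  2.44]
15 1 [ 0.    0.95 -3.52]
15 -1 [-0.   -0.01  3.65]
```

The grip holds at 58 N. Now I'll peel by turning about tool x, with the pivot at the opposite corner.

Emit:
send_rows(
  dr=[
    [0.2,0,0],
    [0.4,0,0],
    [0.6,0,0],
    [0.83,0,0],
    [1.0,0,0],
    [1.17,0,0],
    [1.17,0,0],
    [1.17,0,0],
  ],
  xyz=[
    [0,0.04,-0.3],
    [0,0.08,-0.6],
    [0,0.15,-0.9],
    [0,0.21,-1.2],
    [0,0.27,-1.45],
    [0,0.33,-1.7],
    [0,0.33,-1.7],
    [0,0.33,-1.7],
  ],
  jaw=[2,2,2,2,2,2,2,2],
)

```text
time_s: 12.35
eef_pos: [0.496, 0.2443, 0.0943]
eef_rot: [-0.019, 0.315, 0.947, -0.058]
wrist_force: [-0.5, 0.1, 0.0]
opening: 0.068
grasp_force: 57.6
```

```bash
python3 - <<'E'
from h import *
im,K=snap('side','s2.png'); im2,K2=snap('wrist','w6.png')
c=cv2.resize(im[190:330,260:400],None,fx=4,fy=4,interpolation=cv2.INTER_CUBIC); d=cv2.resize(im2,(600,375))
o=np.zeros((560,800,3),np.uint8); a=cv2.resize(c,(400,400)); b=cv2.resize(im2,(400,250)); o[:400,:400]=a; o[:250,400:]=b; cv2.imwrite('pics/comb6.png',o[:400,:,::-1])
go(l2w(-.0424,.030,.0776),53.2)
E
```

```text
pos [0.496  0.2443 0.0943] tool yaw 53.2 tilt 7.02 xyz cm [ 0.02 -0.11  1.69] wz -0.00015501830812543935 F [ 0.2 -0.2 -1. ] open 0.071 grip 57.6 t 12.45
```

View pics/comb6.png

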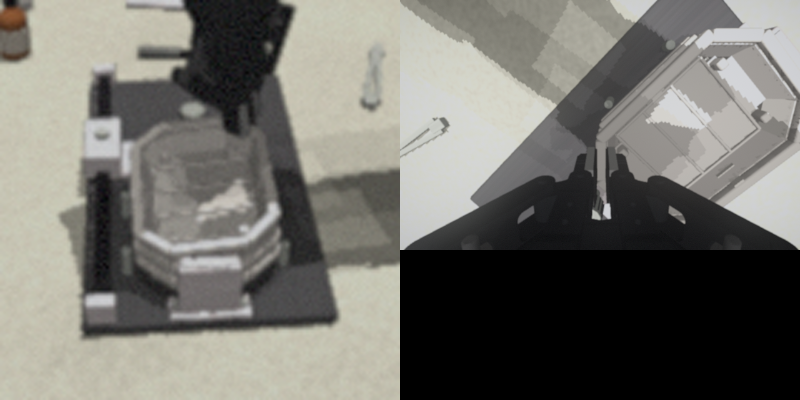

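The near corner is up about 17 mm at 7° and the far corner still rests on the stack. I'll make the same pivot turn again so the second nib lets go.

Emit:
send_rows(
  dr=[
    [0.2,0,0],
    [0.4,0,0],
    [0.6,0,0],
    [0.83,0,0],
    [1.0,0,0],
    [1.17,0,0],
    [1.17,0,0],
    [1.17,0,0],
  ],
  xyz=[
    [0,0.04,-0.3],
    [0,0.08,-0.6],
    [0,0.15,-0.9],
    [0,0.21,-1.2],
    [0,0.27,-1.45],
    [0,0.33,-1.7],
    [0,0.33,-1.7],
    [0,0.33,-1.7],
  ],
  jaw=[2,2,2,2,2,2,2,2],
)

```text
time_s: 13.45
eef_pos: [0.4992, 0.2487, 0.1106]
eef_rot: [-0.039, 0.313, 0.942, -0.116]
wrist_force: [0.7, 0.8, 0.6]
opening: 0.071
grasp_force: 57.3
```

```bash
python3 - <<'E'
from h import *
p,r,o=pose(); go(p+[0,0,.06],53.2); print(o['torque'])
im,K=snap('side','s3.png')
c=cv2.resize(im[190:330,260:400],None,fx=4,fy=4,interpolation=cv2.INTER_CUBIC); cv2.imwrite('pics/s3c.png',c[:,:,::-1])
E
```

```text
pos [0.4992 0.2487 0.1106] tool yaw 53.21 tilt 14.04 xyz cm [ 0.   -1.46 -5.82] wz 0.001987975131124623 F [0.7 0.8 0.6] open 0.071 grip 57.3 t 13.45
[ 0.17063972 -0.09971684 -0.0171109 ]
```

Emit:
send_rows(
  dr=[
    [0,0,0],
    [0,0,0],
    [0,0,0],
    [0,0,0],
    [0,0,0],
    [0,0,0],
    [0,0,0],
    [0,0,0],
  ],
  xyz=[
    [0,-0.15,-0.6],
    [0,-0.3,-1.2],
    [0,-0.45,-1.8],
    [0,-0.75,-3],
    [0,-1.25,-5],
    [0,-1.85,-7.4],
    [0,-2.4,-9.6],
    [0,-2.9,-11.6],
  ],
  jaw=[2,2,2,2,2,2,2,2],
)

```text
time_s: 14.5
eef_pos: [0.4996, 0.2489, 0.2327]
eef_rot: [-0.038, 0.313, 0.942, -0.115]
wrist_force: [0.2, 0.1, -1.5]
opening: 0.067
grasp_force: 57.1
```

Emit:
send_rows(
  dr=[
    [-0.4,0,0],
    [-0.8,0,0],
    [-1.2,0,0],
    [-1.6,0,0],
    [-2,0,0],
    [-2.34,0,0],
    [-2.34,0,0],
    [-2.34,0,0],
  ],
  xyz=[
    [0,0,0],
    [0,0,0],
    [0,0,0],
    [0,0,0],
    [0,0,0],
    [0,0,0],
    [0,0,0],
    [0,0,0],
  ],
  jaw=[2,2,2,2,2,2,2,2],
)

```text
time_s: 15.5
eef_pos: [0.4993, 0.2487, 0.2304]
eef_rot: [0.0, 0.316, 0.949, -0.0]
wrist_force: [0.6, -0.8, -0.1]
opening: 0.074
grasp_force: 57.1
```

```bash
python3 - <<'E'
from h import *
p,r,o=pose(); print(o['torque'])
# tray centre rel. TCP at grasp: local (+.039,+.059), z -(.0776-.053)
off=l2w(.039,.059,0)-O; tgt=np.array([.5541,-.2212,0])-off; tgt[2]=.118+.0246; print(tgt); go([tgt[0],tgt[1],p[2]],53.2); go(tgt)
im,K=snap('wrist','w7.png'); im2,K2=snap('top','t7.png'); im3,K3=snap('side','s7.png')
# predicted tray corners (rim top) in wrist & side images if rigidly gripped level
a=R.from_euler('z',YAW)
for n,KK,I in(('wrist',K,im),('side',K3,im3),('top',K2,im2)):
    for x,y in [(78,118),(0,118),(78,0)]:
        w=p+a.apply([x/1000,y/1000,-.0116]); u=proj(KK,w); print(n,(x,y),u.round(1))
E
```

```text
[-0.0124919  -0.0236519   0.01803227]
[ 0.52390267 -0.28515406  0.1426    ]
pos [0.4993 0.2487 0.2304] tool yaw 53.2 tilt 0.01 xyz cm [-3.394e+01 -4.128e+01  1.000e-02] wz 0.0005873087118099344 F [ 0.6 -0.8 -0.1] open 0.074 grip 57.1 t 15.5
pos [0.4993 0.2487 0.2304] tool yaw 53.2 tilt 0.01 xyz cm [-33.94 -41.28   8.79] wz None F [ 0.6 -0.8 -0.1] open 0.074 grip 57.1 t 15.5
wrist (78, 118) [651.2 199.3]
wrist (0, 118) [543.7  58.7]
wrist (78, 0) [434.6 363.1]
side (78, 118) [308.2 210.4]
side (0, 118) [349.4 208.7]
side (78, 0) [307.2 182.8]
top (78, 118) [210.1 188.5]
top (0, 118) [214.2 220.4]
top (78, 0) [259.  180.8]
```

Emit:
send_rows(
  dr=[
    [0,0,0],
    [0,0,0],
    [0,0,0],
    [0,0,0],
    [0,0,0],
    [0,0,0],
    [0,0,0],
    [0,0,0],
  ],
  xyz=[
    [-0.7,-0.8,0],
    [-2,-2.4,0],
    [-4,-4.9,0],
    [-6.5,-7.9,0],
    [-9,-10.9,0],
    [-11.5,-14,0],
    [-14,-17,0],
    [-16.5,-20,0],
  ],
  jaw=[2,2,2,2,2,2,2,2],
)

```text
time_s: 16.65
eef_pos: [0.5115, -0.0121, 0.2304]
eef_rot: [0.0, 0.316, 0.949, -0.0]
wrist_force: [0.9, -0.2, -0.6]
opening: 0.069
grasp_force: 57.1
```

```bash
python3 - <<'E'
from h import *
go([.5239,-.2852,.1426],53.2)
a=cv2.imread('pics/w6.png'); im,K=snap('wrist','w8.png'); b=cv2.imread('pics/w8.png'); c=cv2.imread('pics/w7.png')
for (x,y) in [(480,100),(520,180),(600,130),(390,140),(620,100)]:
    t=a[y-22:y+22,max(0,x-30):x+20]
    for B in (c,b):
        m=cv2.matchTemplate(cv2.GaussianBlur(B,(5,5),0),cv2.GaussianBlur(t,(5,5),0),cv2.TM_CCOEFF_NORMED); _,v,_,l=cv2.minMaxLoc(m); print((x,y),round(v,2),(l[0]-max(0,x-30),l[1]-y+22))
E
```

```text
pos [ 0.5115 -0.0121  0.2304] tool yaw 53.21 tilt 0.02 xyz cm [-17.35 -21.13   8.79] wz 0.0008688770897578024 F [ 0.9 -0.2 -0.6] open 0.069 grip 57.1 t 16.65
(480, 100) 0.67 (-3, 2)
(480, 100) 0.62 (-3, 2)
(520, 180) 0.72 (-115, 73)
(520, 180) 0.78 (-465, 52)
(600, 130) 0.99 (-19, -16)
(600, 130) 0.99 (-19, -16)
(390, 140) 0.92 (-52, -2)
(390, 140) 0.93 (47, -28)
(620, 100) 0.99 (-1, 8)
(620, 100) 0.94 (0, 11)
```

Emit:
send_rows(
  dr=[
    [0,0,0],
    [0,0,0],
    [0,0,0],
    [0,0,0],
    [0,0,0],
    [0,0,0],
    [0,0,0],
    [0,0,0],
  ],
  xyz=[
    [-2.7,-3.3,0],
    [-5.4,-6.6,0],
    [-8.1,-9.9,0],
    [-10.8,-13.2,0],
    [-13.2,-16.1,0],
    [-15.3,-18.6,1],
    [-16.7,-20.4,2.5],
    [-17.3,-21.1,4],
  ],
  jaw=[2,2,2,2,2,2,2,2],
)

```text
time_s: 17.7
eef_pos: [0.5234, -0.2843, 0.1897]
eef_rot: [0.0, 0.316, 0.949, -0.0]
wrist_force: [-0.1, 0.2, 0.5]
opening: 0.071
grasp_force: 57.2
```

```bash
python3 - <<'E'
from h import *
p,r,_=pose(); go([.5239,-.2852,.1426],53.2)
im,K=snap('wrist','w9.png'); top,_=snap('top','t9.png'); sd,KS=snap('side','s9.png')
E_=[cv2.dilate(cv2.Canny(cv2.cvtColor(cv2.imread(f'pics/{n}.png'),cv2.COLOR_BGR2GRAY),40,100),np.ones((3,3))) for n in('w7','w8','w9')]
e=E_[0]&E_[1]&E_[2]; e[230:,:430]=0
l=cv2.HoughLinesP(e,1,np.pi/180,30,minLineLength=30,maxLineGap=6)
cs=sorted([tuple(map(int,q[0])) for q in l],key=lambda q:-np.hypot(q[0]-q[2],q[1]-q[3]))[:18]; print(cs)
# predicted outer rim outline (top z) and inner
a=R.from_euler('z',YAW); c=lambda x,y,z:proj(K,p+a.apply([x+.039,y+.059,z])).round(0).astype(int).tolist()
for s,zz in ((0,-.0116),(-.008,-.0116),):
    X=.055+s;Y=.075+s;k=.0235+s*.414*0
    print([c(x,y,zz) for x,y in [(-X,-Y+k),(-X,Y-k),(-X+k,Y),(X-k,Y),(X,Y-k),(X,-Y+k),(X-k,-Y),(-X+k,-Y)]])
E
```

```text
pos [ 0.5234 -0.2843  0.1897] tool yaw 53.12 tilt 0.01 xyz cm [-0.09 -0.04  4.71] wz -0.013490173531645647 F [-0.1  0.2  0.5] open 0.071 grip 57.2 t 17.7
[(313, 221, 493, 48), (313, 220, 491, 48), (313, 218, 489, 48), (386, 172, 498, 67), (470, 93, 570, 209), (470, 92, 570, 207), (474, 91, 571, 207), (426, 133, 527, 245), (425, 134, 526, 246), (386, 171, 496, 68), (426, 134, 526, 245), (423, 136, 523, 247), (425, 136, 525, 246), (430, 136, 526, 242), (383, 180, 483, 280), (382, 181, 482, 281), (382, 180, 480, 278), (492, 274, 588, 185)]
[[307, 225], [501, 41], [591, 41], [677, 160], [655, 236], [467, 373], [400, 373], [308, 293]]
[[334, 225], [497, 73], [585, 73], [649, 160], [629, 236], [470, 354], [401, 354], [333, 293]]
```

The tray's -x edge in the wrist view, (313,221)–(493,48), matches a rigid, level tray within 2 px. I'll lower to the final height and check the holder.

Emit:
send_rows(
  dr=[
    [0,0,0],
    [0,0,0],
    [0,0,0],
    [0,0,0],
    [0,0,0],
    [0,0,0],
    [0,0,0],
    [0,0,0],
  ],
  xyz=[
    [0,0,1],
    [0,0,2],
    [0,0,3],
    [0,0,4],
    [0,0,4.6],
    [0,0,4.6],
    [0,0,4.6],
    [0,0,4.6],
  ],
  jaw=[2,2,2,2,2,2,2,2],
)

```text
time_s: 18.85
eef_pos: [0.5241, -0.2831, 0.1448]
eef_rot: [0.0, 0.316, 0.949, -0.0]
wrist_force: [-0.6, 0.3, -0.4]
opening: 0.074
grasp_force: 57.2
```

```bash
python3 - <<'E'
from h import *
p,r,o=pose(); go([.5239,-.2852,.1426],53.2); off=R.from_euler('z',YAW).apply([.039,.059,-.0246]); print('tray',p+off,'pad [.5541 -.2212 .118]',np.abs(o['dq']).max())
K=ctrl.calibration('top')
for n in('top0','t9'):
    im=cv2.imread(f'pics/{n}.png'); g=cv2.cvtColor(im,cv2.COLOR_BGR2GRAY)
    # rectify plate plane z=.05 to local mm grid: x -60..100, y -110..180
    ys=np.arange(-.11,.18,.001); xs=np.arange(-.07,.09,.001)
    u=np.array([[proj(K,l2w(x,y,.055)) for y in ys] for x in xs]).astype(np.float32); w=cv2.remap(g,u[...,0],u[...,1],cv2.INTER_LINEAR)
    row=w[65:75].mean(0); near=w[18:26].mean(0)  # x~0 ; x~-.05
    b=row>130; print(n,'x~0 transitions y mm',[int(i-110) for i in np.where(np.diff(b.astype(int)))[0]],'tray x span at y=60..110',[int(i-70) for i in np.where(np.diff((w[:,170:220].mean(1)>130).astype(int)))[0]])
E
```

```text
pos [ 0.5241 -0.2831  0.1448] tool yaw 53.21 tilt 0.05 xyz cm [-0.11 -0.18  0.22] wz 0.0010410824833542165 F [-0.6  0.3 -0.4] open 0.074 grip 57.2 t 18.85
tray [ 0.55425173 -0.21913199  0.12021461] pad [.5541 -.2212 .118] 0.0018059902799723371
top0 x~0 transitions y mm [-81, -63, -59, -29, 15, 21, 29, 145, 158] tray x span at y=60..110 [-55, -48, -41, 34, 48, 55, 84]
t9 x~0 transitions y mm [-37, 2, 4, 21, 27, 144, 154] tray x span at y=60..110 [-57, -50, -44, 33, 43, 52, 84]
```

The tray centre is 2 mm from the pad's centre, the arm is steady, and the other trays and the closed jaw are where they should be. Handing in.

```bash
python3 -c "
from bench import ctrl
print(ctrl.hand_in())"
```

```text
the job is handed in; nothing more can be done
None
```

Handed in at about 19 s: by my measurements the jaw is at its stop, the top tray was peeled from its near-right corner, and it is held level about 11 cm above the light pad, 2 mm off centre, with the other trays still in the holder; no verdict came back.

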